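# Sort brass standoffs by length on the electronics bench

### The job

Put away the two loose brass hex standoffs: lay each one flat in the empty part of the orange tray that already holds standoffs of the same length, so that it carries on the row there, parallel to the others and in line with them.

Things in the scene. Friction and masses are not known exactly. Their poses are not given: they have to be found in the camera images.
- long_standoff: Loose brass hex standoff (six-sided bar, dark hole in each end), 70 mm long, 14 mm across flats, 16 across corners, 71 g, lying on a flat on the bench (14 mm high). Origin: its middle, on its axis, 7 mm above what it lies on; x along its length, either way round. (A black plastic 55 mm one on the bench is no part of the job.)
- short_standoff: Loose brass hex standoff (six-sided bar, dark hole in each end), 40 mm long, 14 mm across flats, 16 across corners, 41 g, lying on a flat on the bench (14 mm high). Origin: its middle, on its axis, 7 mm above what it lies on; x along its length, either way round.
- tray_long: Fixed orange tray, 108 mm (x) by 178 (y) outside, 4 mm walls and floor, rim 14 mm high. Holds the row of long standoffs: three brass, 70 mm long, fixed, lying along x, centred on x = 0 at y = -72, -50, -28 mm, tops 18 mm up. From there to the end wall (y = +85) it is empty. Origin: centre of underside, z up. The trays differ only in that length.
- tray_short: Fixed orange tray, 108 mm (x) by 178 (y) outside, 4 mm walls and floor, rim 14 mm high. Holds the row of short standoffs: three brass, 40 mm long, fixed, lying along x, centred on x = 0 at y = -72, -50, -28 mm, tops 18 mm up. From there to the end wall (y = +85) it is empty. Origin: centre of underside, z up. The trays differ only in that length.
Not all that is in view belongs to the job. Leave any blue or purple look-alike of the short_standoff alone.

How it is judged:
By the outcome, as a careful person would: the job done as asked, in the order asked, and still so for the second after the job is handed in, with the robot touching nothing.
It also fails if it takes over 54 s, if anything falls off the work surface, if the arm or the gripper's body presses on something with over 40 N, if the wrist force passes 120 N, or if a joint passes its speed limit or range.

### The arm

A 6-joint arm with a two-finger parallel gripper is mounted at the origin on the work surface. World frame = base frame: x ahead of the robot, y to its left, z up, the work surface at z = 0. Lengths are in m, angles in rad, forces in N, time in s.
With the tool pointing down it reaches from about 0.25 to 0.775 m from the base axis. Payload 4 kg.
Tool frame: the origin (TCP) lies at the very end of the fingers, on their centre line; the grasp point (between the pads) lies 19 mm behind it; z points along the fingers, y is the line along which they close (so a half turn about z gives the same grasp; the last joint's range is limited). The gripper opens to 94 mm and grips with 3 to 60 N. Pads are 16 mm wide; open, the fingers measure 119 mm over their backs; the gripper's body (75 mm by 177 mm) begins 78 mm behind the grasp point.
Start: joints at [-1.334, 0.087, 1.371, -0, 1.684, -0.103], TCP at [0.183, -0.519, 0.206] pointing down, gripper open.
Joint ranges: [-3.1, 3.1], [-0.76, 2.03], [0.27, 2.55], [-1.08, 4.22], [0.17, 2.65], [-2.57, 2.57]. Speed limits (rad/s): [2.79, 2.79, 3.14, 3.14, 3.14, 3.14].

### API

Orientations are given as [roll, pitch, yaw] about the fixed x, y, z axes, in that order (R = Rz(yaw) Ry(pitch) Rx(roll)).
In Python, from bench import robot gives the robot as it stands. The module is installed in compiled form; this text tells all that it offers.
- The arm moves only by the tool move_arm, never from a script. Its argument "deltas" is one flat list of numbers, 7 for each row, row after row: the turn, a rotation vector about the tool's x, y, z in rad, then the shift along the tool's x, y, z in cm, then the closure, from -1 (fully open) to 1 (shut). A call has 1 to 8 rows; each row is the pose to reach, as a shift and turn from the pose commanded when the call began, along the tool's axes at that moment; what a row does not reach only later rows make up. A row lasts 1/10 s, in which the tool goes at most 50 mm and 8.59 degrees, less where a joint would pass 70% of its speed; a pose out of reach is approached as far as the arm can. A call with a gripper value outside its range is refused whole. The fingers move at their own pace and stop on an object; the grip force is fixed at half the most. Time passes only in rows, so rows that repeat a pose let the fingers close. It gives the time, the measured TCP pose, the force, the opening and the grip force at its end, in the units of the state.
- robot.get_obs(): the state, without advancing time (a new reading comes with each control period).
- robot.snapshot(name): name is "side" or "top"; returns a dict with "image" (420x560x3 uint8, red, green, blue), "depth" (420x560 float32, m along the optical axis (not along the pixel's ray), 0 where there is no reading), "fov_y" (degrees; the focal length in pixels is half the picture's height over the tangent of half this angle, whatever the lens; pixels are square), "cx", "cy" (the principal point, pixels), "origin" and "orientation" of the camera in the world. Camera axes: x right, y up, looking along -z (the intrinsics and any distortion apply to the point x, -y, -z); pixel columns grow to the right and rows downward; lengths in m; the calibration is good to about 2 mm. A picture is of the moment at which its call begins.
- robot.close_job(): hands the job in; it is judged then, once.
The state is a dict: "time": time; "joint_positions": joint angles; "qvel": joint speeds; "joint_torque": joint torques, N m; "tool_pos": TCP position; "ee_rot": TCP orientation; "wrist_force": force on the tool from outside, world axes, zero at the start; "wrist_torque": the same for the moment, N m; "width": finger opening in m; "finger_force": force on a finger pad.
Only numpy, scipy, OpenCV 4.12 (cv2) and the standard library are available. Lean on these libraries where they do the work, as an engineer would, in place of code of your own. Each camera call takes 0.05 s, during which the arm holds its last target. There are 200 camera calls.

## Working session

There is one attempt and no reset: what is moved stays moved. The work goes in short steps, Python scripts to look and compute and a tool call to move; the robot and the scene stay as the last step left them, time stands still between calls to the robot, and variables do not carry over. Pictures are saved under pics/ and viewed, at most 10 in all, crops included, and the job is handed in when it is done.

Besides the shell and the picture viewer there is one more tool, called by a JSON object that holds its "fn" and its "kwargs", one argument or row to a line. move_arm: Moves the arm, as the interface text tells. Its arguments: {"type":"object","properties":{"deltas":{"type":"array","items":{"type":"number"}}},"required":["deltas"]}

```bash
mkdir -p pics; cat > h.py <<'E'
import numpy as np, cv2, pickle
from bench import robot
def snap(n,tag):
    s=robot.snapshot(n); cv2.imwrite(f'pics/{tag}.png',s['image'][:,:,::-1]); pickle.dump(s,open(f'{tag}.pkl','wb')); return s
E
python3 - <<'E'
from h import *
for n in('top','side'):
    s=snap(n,n+'0'); print({k:(v if k not in('image','depth') else v.shape) for k,v in s.items()})
print(robot.get_obs())
E
```

```text
{'image': (420, 560, 3), 'depth': (420, 560), 'fov_y': 56.50464006021759, 'cx': 280.0502418553926, 'cy': 207.59205627919872, 'origin': array([0.43577208, 0.00378258, 0.75111861]), 'orientation': array([ 0.10201047,  0.02076672, -1.56649978])}
{'image': (420, 560, 3), 'depth': (420, 560), 'fov_y': 52.90217246061099, 'cx': 285.1463831630786, 'cy': 206.6860180268854, 'origin': array([ 0.26422992, -0.33666718,  0.56907935]), 'orientation': array([ 0.6598793 ,  0.01305337, -0.64046352])}
{'time': 0.1, 'joint_positions': array([-1.33407658e+00,  8.78851501e-02,  1.37207569e+00, -1.36668694e-05,
        1.68360265e+00, -1.03099366e-01]), 'qvel': array([ 0.00019127, -0.00058556, -0.00277539,  0.00013886, -0.00104924,
       -0.00100293]), 'joint_torque': array([ 2.11690094e-03, -3.41252875e+01, -3.03301907e+01,  7.19053578e-02,
        3.04252363e-02, -9.89181558e-05]), 'tool_pos': array([ 0.18320059, -0.51807466,  0.20443292]), 'ee_rot': array([-3.13963088e+00, -1.89321397e-04,  3.39817407e-01]), 'wrist_force': array([-0.49106158,  0.58802575, -0.62014135]), 'wrist_torque': array([-0.02964356,  0.01833698,  0.00995627]), 'finger_force': 0.0, 'width': 0.09420591163629238}
```

View pics/top0.png

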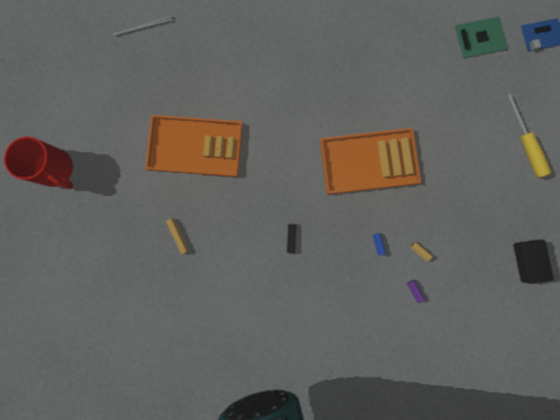

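View pics/side0.png

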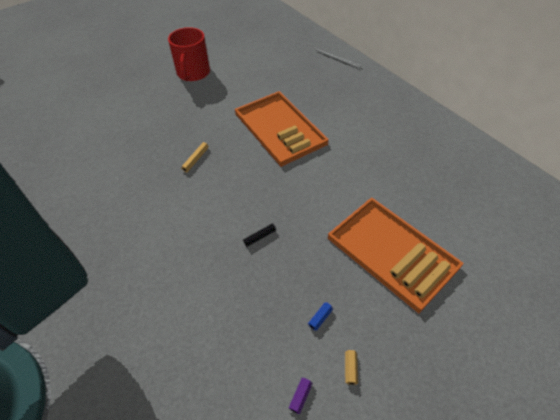

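Top view: the loose brass pieces are the long one at (177,236) and the short one at (422,252). The look-alikes are blue (380,244), purple (416,291) and black (292,238). The long-row tray is at (371,162) and the short-row tray at (195,146). The side view agrees: long (195,158), short (350,366).

```bash
cat >> h.py <<'E'
from scipy.spatial.transform import Rotation as R
def rays(s,px,z):
    px=np.asarray(px,float).reshape(-1,2); f=s['image'].shape[0]/2/np.tan(np.radians(s['fov_y']/2))
    d=np.c_[(px[:,0]-s['cx'])/f,-(px[:,1]-s['cy'])/f,-np.ones(len(px))]@R.from_euler('xyz',s['orientation']).as_matrix().T
    o=s['origin']; return o+d*((z-o[2])/d[:,2])[:,None]
def depthpt(s,px):
    f=s['image'].shape[0]/2/np.tan(np.radians(s['fov_y']/2)); u,v=px; Z=np.median(s['depth'][int(v)-1:int(v)+2,int(u)-1:int(u)+2])
    return s['origin']+R.from_euler('xyz',s['orientation']).as_matrix()@(Z*np.array([(u-s['cx'])/f,-(v-s['cy'])/f,-1]))
def blobs(s,lo,hi,amin=60):
    hsv=cv2.cvtColor(s['image'],cv2.COLOR_RGB2HSV); m=cv2.inRange(hsv,lo,hi)
    cs,_=cv2.findContours(m,cv2.RETR_EXTERNAL,cv2.CHAIN_APPROX_NONE)
    return [c.reshape(-1,2) for c in cs if cv2.contourArea(c)>amin]
def rect(s,c,z):
    p=rays(s,c,z)[:,:2]; (cx,cy),(w,h),_=r=cv2.minAreaRect((p*1000).astype(np.float32)); b=cv2.boxPoints(r)
    e=max(b[1]-b[0],b[2]-b[1],key=np.linalg.norm); return np.round([cx,cy,max(w,h),min(w,h),np.degrees(np.arctan2(e[1],e[0]))%180],1)
BR=((14,90,60),(30,255,255)); OR=((3,170,50),(13,255,255))
E
python3 - <<'E'
from h import *
for n in('top','side'):
    s=pickle.load(open(n+'0.pkl','rb')); hsv=cv2.cvtColor(s['image'],cv2.COLOR_RGB2HSV)
    if n=='top': print([hsv[v,u] for u,v in((177,236),(422,252),(215,146),(371,162),(170,146))])
    for nm,(lo,hi),z in(('brass',BR,.012),('orange',OR,.012)):
        for c in blobs(s,lo,hi):
            m=c.mean(0); print(n,nm,m.round(),rect(s,c,z),depthpt(s,m).round(4))
s=pickle.load(open('top0.pkl','rb'))
a=[cv2.resize(s['image'][v-40:v+40,u-50:u+50],(400,320),interpolation=cv2.INTER_CUBIC) for u,v in((177,236),(415,262))]
cv2.imwrite('pics/crop.png',np.hstack(a)[:,:,::-1])
E
```

```text
[array([ 21, 132, 153], dtype=uint8), array([ 20, 127, 154], dtype=uint8), array([ 18, 148, 134], dtype=uint8), array([ 13, 185, 156], dtype=uint8), array([ 13, 183, 155], dtype=uint8)]
top brass [421. 251.] [ 430.3 -244.    41.5   14.9   48.2] [ 0.4303 -0.243   0.0154]
top brass [177. 236.] [457.8 215.1  70.4  15.   26.7] [0.4575 0.2147 0.0143]
top brass [395. 157.] [ 609.7 -199.9   75.7   65.3    7.2] [ 0.6077 -0.1989  0.0183]
top brass [230. 147.] [629.1 116.7  44.1  18.8 176.7] [0.6265 0.1158 0.0191]
top brass [219. 147.] [631.3 138.5  43.6  19.5 180. ] [0.6283 0.1377 0.0184]
top brass [207. 146.] [632.5 161.1  45.4  20.  175.2] [0.6291 0.1599 0.0186]
top brass [535. 155.] [ 614.3 -465.1   87.7   31.2   20. ] [ 0.6107 -0.458   0.0238]
top orange [370. 161.] [ 602.3 -151.7  176.7  106.4   96.7] [ 0.6032 -0.1534  0.0042]
top orange [194. 145.] [632.8 187.9 176.5 107.   85.7] [0.6345 0.1894 0.0047]
side brass [351. 367.] [ 428.7 -245.8   42.4   15.3   48.3] [ 0.4275 -0.2467  0.0122]
side brass [432. 279.] [ 609.9 -223.6   78.7   17.6    5.6] [ 0.606  -0.2246  0.0167]
side brass [419. 269.] [ 607.1 -201.9   80.    18.5    6.4] [ 0.6021 -0.2029  0.0172]
side brass [408. 260.] [ 604.7 -180.4   79.3   17.     7.2] [ 0.6022 -0.1815  0.0152]
side brass [194. 157.] [454.8 209.9  78.   17.9  27. ] [0.4525 0.2084 0.0123]
side brass [294. 139.] [627.9 137.   65.3  47.7  86. ] [0.6252 0.1328 0.0159]
side orange [396. 253.] [ 598.5 -153.   177.5  112.6   96.8] [ 0.6028 -0.1578  0.0027]
side orange [280. 127.] [628.3 182.4 184.5 111.   85.9] [0.6322 0.1859 0.0028]
```

View pics/crop.png

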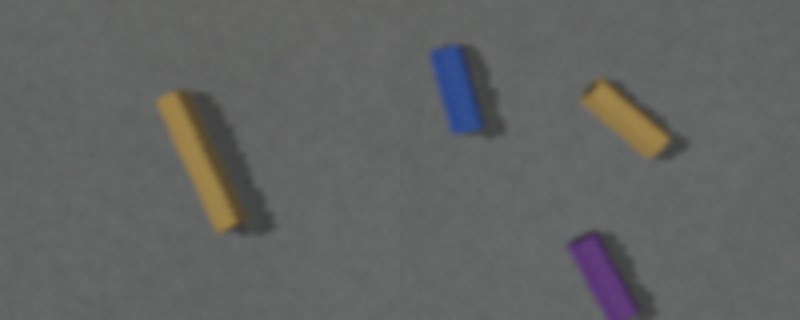

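The crop shows the long piece plain brass at left, and the brass short one at right with its dark end hole, clear of blue and purple. Choice: brass (177,236) and brass (422,252). I'll pick the short one by its ends, so the fingers miss the neighbour in the row.

```bash
cat > go.py <<'E'
import sys
from h import *
# usage: go.py x y z(mm) yaw(deg) -> turn & shift from measured pose
x,y,z,yaw=map(float,sys.argv[1:5]); o=robot.get_obs()
M=R.from_euler('xyz',o['ee_rot']); T=R.from_euler('xyz',[np.pi,0,np.radians(yaw)])
print('t',round(o['time'],2),'tcp',(o['tool_pos']*1000).round(1),np.degrees(o['ee_rot']).round(1),'w',round(o['width'],4),'F',o['finger_force'],o['wrist_force'].round(1))
print('turn',(M.inv()*T).as_rotvec().round(4),'shift cm',(M.inv().apply(np.array([x,y,z])/1000-o['tool_pos'])*100).round(2))
E
python3 go.py 430 -244.5 70 138.2
```

```text
t 0.1 tcp [ 183.2 -518.1  204.4] [-179.9   -0.    19.5] w 0.0942 F 0.0 [-0.5  0.6 -0.6]
turn [-1.0000e-03 -2.1000e-03 -2.0722e+00] shift cm [ 32.38 -17.54  13.48]
```

{"fn": "move_arm", "kwargs": {
  "deltas": [0,0,-2.07,32.4,-17.5,13.5,-0.28,0,0,-2.07,32.4,-17.5,13.5,-0.28,0,0,-2.07,32.4,-17.5,13.5,-0.28,0,0,-2.07,32.4,-17.5,13.5,-0.28,0,0,-2.07,32.4,-17.5,13.5,-0.28,0,0,-2.07,32.4,-17.5,13.5,-0.28,0,0,-2.07,32.4,-17.5,13.5,-0.28,0,0,-2.07,32.4,-17.5,13.5,-0.28]
}}

```text
time: 0.9
tool_pos: [0.4311, -0.2432, 0.0691]
ee_rot: [-3.141, -0.001, 1.547]
wrist_force: [-0.4, -1.2, -0.2]
width: 0.0602
finger_force: 0.0
```

```bash
python3 go.py 430 -244.5 70 138.2
```

```text
t 0.9 tcp [ 431.1 -243.2   69.1] [-179.9   -0.    88.6] w 0.0602 F 0.0 [-0.4 -1.2 -0.2]
turn [-4.000e-04 -1.200e-03 -8.651e-01] shift cm [-0.13 -0.11 -0.09]
```

{"fn": "move_arm", "kwargs": {
  "deltas": [0,0,-0.865,-0.1,-0.1,0,-0.28,0,0,-0.865,-0.1,-0.1,0,-0.28,0,0,-0.865,-0.1,-0.1,0,-0.28,0,0,-0.865,-0.1,-0.1,0,-0.28,0,0,-0.865,-0.1,-0.1,0,-0.28,0,0,-0.865,-0.1,-0.1,0,-0.28,0,0,-0.865,-0.1,-0.1,0,-0.28,0,0,-0.865,-0.1,-0.1,0,-0.28]
}}

```text
time: 1.7
tool_pos: [0.4292, -0.2464, 0.0701]
ee_rot: [-3.141, -0.001, 2.402]
wrist_force: [0.9, -0.3, 0.4]
width: 0.0599
finger_force: 0.0
```

```bash
python3 go.py 430 -244.5 4 138.2; python3 -c "
from h import *
s=snap('side','side1'); c=cv2.resize(s['image'][270:420,270:470],(800,600),interpolation=cv2.INTER_CUBIC); cv2.imwrite('pics/side1c.png',c[:,:,::-1])"
```

```text
t 1.7 tcp [ 429.2 -246.4   70.1] [-180.    -0.   137.6] w 0.0599 F 0.0 [ 0.9 -0.3  0.4]
turn [-0.0001 -0.0007 -0.0097] shift cm [0.06 0.19 6.61]
```

View pics/side1c.png

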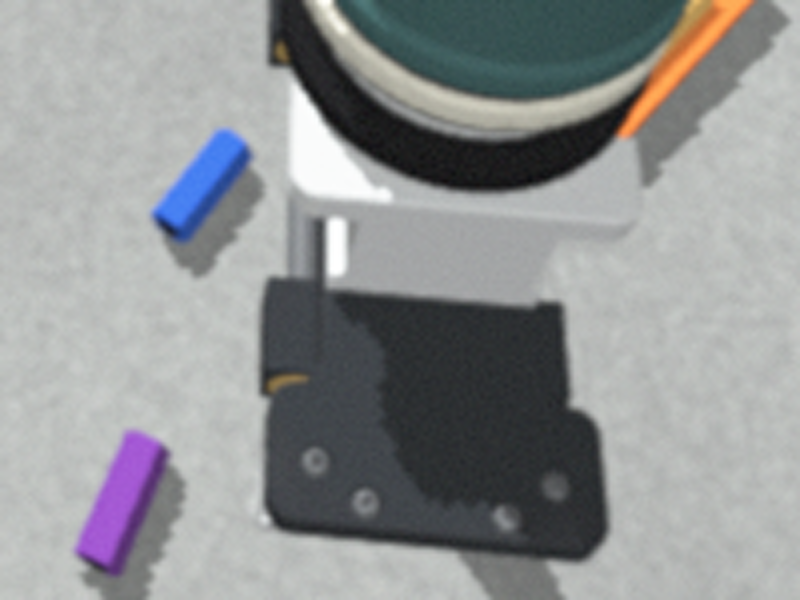

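The view shows only the gripper's body over the piece, with blue (about 320,316) and purple (about 300,395) clear of it. Descending.

{"fn": "move_arm", "kwargs": {
  "deltas": [0,0,-0.01,0.05,0.15,3,-0.28,0,0,-0.01,0.05,0.15,5.2,-0.28,0,0,-0.01,0.05,0.15,6.5,-0.28,0,0,-0.01,0.05,0.15,6.5,-0.28,0,0,-0.01,0.05,0.15,6.5,1,0,0,-0.01,0.05,0.15,6.5,1,0,0,-0.01,0.05,0.15,6.5,1,0,0,-0.01,0.05,0.15,6.5,1]
}}

```text
time: 2.55
tool_pos: [0.431, -0.2458, 0.0068]
ee_rot: [3.141, 0.003, 2.415]
wrist_force: [-0.1, 0.8, 2.7]
width: 0.0395
finger_force: 30.0
```

```bash
python3 go.py 430 -244.5 80 138.2
```

```text
t 2.55 tcp [ 431.  -245.8    6.8] [180.    0.2 138.4] w 0.0395 F 30.0006311153993 [-0.1  0.8  2.7]
turn [0.0003 0.0028 0.0027] shift cm [ 0.14  0.03 -7.32]
```

{"fn": "move_arm", "kwargs": {
  "deltas": [0,0,0,0,0,-3,1,0,0,0,0,0,-7.5,1,0,0,0,0,0,-7.5,1]
}}

```text
time: 2.85
tool_pos: [0.4339, -0.2479, 0.0876]
ee_rot: [3.14, 0.014, 2.415]
wrist_force: [1.0, -0.6, 0.4]
width: 0.0391
finger_force: 30.0
```

```bash
python3 go.py 632.6 182 80 85.7
```

```text
t 2.85 tcp [ 433.9 -247.9   87.6] [179.9   0.8 138.4] w 0.0391 F 29.999929838231765 [ 1.  -0.6  0.4]
turn [0.0073 0.0121 0.919 ] shift cm [13.73 45.33  0.63]
```

{"fn": "move_arm", "kwargs": {
  "deltas": [0,0,0,0,0,0,1,0,0,0.919,13.7,45.3,0.5,1,0,0,0.919,13.7,45.3,0.5,1,0,0,0.919,13.7,45.3,0.5,1,0,0,0.919,13.7,45.3,0.5,1,0,0,0.919,13.7,45.3,0.5,1,0,0,0.919,13.7,45.3,0.5,1,0,0,0.919,13.7,45.3,0.5,1]
}}

```text
time: 3.65
tool_pos: [0.5624, 0.0429, 0.0749]
ee_rot: [-3.138, 0.001, 1.49]
wrist_force: [1.4, -0.6, -0.8]
width: 0.0399
finger_force: 30.0
```

```bash
python3 go.py 632.6 182 70 85.7
```

```text
t 3.65 tcp [562.4  42.9  74.9] [-179.8    0.    85.4] w 0.0399 F 29.994512474513613 [ 1.4 -0.6 -0.8]
turn [-0.0038  0.0008 -0.0058] shift cm [14.43  5.87  0.46]
```

{"fn": "move_arm", "kwargs": {
  "deltas": [0,0,0,14.4,5.9,0.2,1,0,0,0,14.4,5.9,0.2,1,0,0,0,14.4,5.9,0.2,1,0,0,0,14.4,5.9,0.2,1,0,0,0,14.4,5.9,0.2,1,0,0,0,14.4,5.9,0.2,1,0,0,0,14.4,5.9,0.2,1,0,0,0,14.4,5.9,0.2,1]
}}

```text
time: 4.45
tool_pos: [0.6327, 0.179, 0.0754]
ee_rot: [3.142, 0.0, 1.494]
wrist_force: [-0.4, 0.2, -0.1]
width: 0.0391
finger_force: 30.0
```

```bash
python3 go.py 632.6 182 12 85.7; python3 -c "
from h import *
s=snap('top','top2'); c=cv2.resize(s['image'][85:235,100:300],(800,600),interpolation=cv2.INTER_CUBIC); cv2.imwrite('pics/top2c.png',c[:,:,::-1])
s=snap('side','side2')
for z in(.012,):
  for c in blobs(s,*BR): print(c.mean(0).round(),rect(s,c,z))
"; python3 go.py 632.6 182 12 85.7
```

```text
t 4.45 tcp [632.7 179.   75.4] [180.    0.   85.6] w 0.0391 F 29.999819431104697 [-0.4  0.2 -0.1]
turn [ 0.      0.0003 -0.002 ] shift cm [ 0.3  -0.04  6.34]
[433. 278.] [ 609.9 -223.5   78.8   17.4    6.7]
[419. 269.] [ 607.4 -201.6   78.9   17.7    6.9]
[408. 260.] [ 604.7 -180.4   79.3   17.1    7.2]
[194. 157.] [454.7 210.   78.   17.7  27. ]
[294. 139.] [628.  136.   65.9  46.8  85. ]
[283.  99.] [681.7 245.   47.2  29.3 170.6]
t 4.55 tcp [633.  179.4  75.6] [180.    0.   85.6] w 0.0392 F 29.99992664263118 [ 0.2 -0.1  0.1]
turn [ 0.0005  0.     -0.0016] shift cm [ 0.26 -0.06  6.36]
```

Measured hover is steady. Descending to about 11 mm (grip height plus the 4 mm floor).

{"fn": "move_arm", "kwargs": {
  "deltas": [0,0,0,0.28,-0.05,3,1,0,0,0,0.28,-0.05,5,1,0,0,0,0.28,-0.05,6,1,0,0,0,0.28,-0.05,6.35,1,0,0,0,0.28,-0.05,6.35,1,0,0,0,0.28,-0.05,6.35,1]
}}

```text
time: 5.15
tool_pos: [0.6338, 0.1835, 0.0131]
ee_rot: [3.139, -0.001, 1.496]
wrist_force: [0.9, -0.5, 0.1]
width: 0.0392
finger_force: 30.0
```

```bash
python3 go.py 632.6 182 11 85.7
```

```text
t 5.15 tcp [633.8 183.5  13.1] [179.9  -0.   85.7] w 0.0392 F 29.99989446834661 [ 0.9 -0.5  0.1]
turn [ 0.0025 -0.0006 -0.0001] shift cm [-0.16 -0.11  0.21]
```

{"fn": "move_arm", "kwargs": {
  "deltas": [0,0,0,-0.1,-0.1,0.1,1,0,0,0,-0.1,-0.1,0.1,1,0,0,0,-0.1,-0.1,0.1,1,0,0,0,-0.1,-0.1,0.1,1]
}}

```text
time: 5.55
tool_pos: [0.6318, 0.1825, 0.0109]
ee_rot: [3.141, -0.0, 1.496]
wrist_force: [-0.3, 1.2, 1.1]
width: 0.0395
finger_force: 30.0
```

```bash
python3 go.py 632.6 182 11 85.7
```

```text
t 5.55 tcp [631.8 182.5  10.9] [180.   -0.   85.7] w 0.0395 F 30.000109029351734 [-0.3  1.2  1.1]
turn [ 0.0004 -0.      0.0001] shift cm [-0.05  0.08 -0.01]
```

{"fn": "move_arm", "kwargs": {
  "deltas": [0,0,0,0,0.05,0.05,1,0,0,0,0,0.05,0.05,1,0,0,0,0,0.05,0.05,0,0,0,0,0,0.05,0.05,0,0,0,0,0,0.05,0.05,0,0,0,0,0,0.05,-3,0,0,0,0,0,0.05,-7,0,0,0,0,0,0.05,-9,0]
}}

```text
time: 6.35
tool_pos: [0.6338, 0.1828, 0.1043]
ee_rot: [3.137, -0.001, 1.496]
wrist_force: [0.4, 0.4, 1.3]
width: 0.0468
finger_force: 0.0
```

```bash
python3 go.py 457.5 214.5 90 116.7
```

```text
t 6.35 tcp [633.8 182.8 104.3] [ 1.797e+02 -1.000e-01  8.570e+01] w 0.0468 F 0.0 [0.4 0.4 1.3]
turn [ 5.20e-03  1.00e-04 -5.41e-01] shift cm [  1.84 -17.82   1.34]
```

```bash
python3 go.py 457.5 214.5 80 26.7
```

```text
t 6.35 tcp [633.8 182.8 104.3] [ 1.797e+02 -1.000e-01  8.570e+01] w 0.0468 F 0.0 [0.4 0.4 1.3]
turn [ 0.0039 -0.0037  1.0298] shift cm [  1.84 -17.83   2.34]
```

{"fn": "move_arm", "kwargs": {
  "deltas": [0,0,1.03,1.8,-17.8,2.3,0,0,0,1.03,1.8,-17.8,2.3,0,0,0,1.03,1.8,-17.8,2.3,0,0,0,1.03,1.8,-17.8,2.3,0,0,0,1.03,1.8,-17.8,2.3,0,0,0,1.03,1.8,-17.8,2.3,0,0,0,1.03,1.8,-17.8,2.3,0,0,0,1.03,1.8,-17.8,2.3,0]
}}

```text
time: 7.15
tool_pos: [0.456, 0.2138, 0.0776]
ee_rot: [3.141, -0.0, 0.466]
wrist_force: [0.7, -0.7, -0.6]
width: 0.047
finger_force: 0.0
```

```bash
python3 go.py 457.5 214.5 4 26.7; python3 - <<'E'
from h import *
s=snap('top','top3')
B2=((14,80,60),(30,255,255))
for c in blobs(s,*BR): print(c.mean(0).round(),rect(s,c,.016))
for c in blobs(s,*OR): print('or',c.mean(0).round(),rect(s,c,.012))
c=cv2.resize(s['image'][105:195,135:255],(800,600),interpolation=cv2.INTER_CUBIC); cv2.imwrite('pics/top3c.png',c[:,:,::-1])
E
```

```text
t 7.15 tcp [456.  213.8  77.6] [180.   -0.   26.7] w 0.047 F 0.0 [ 0.7 -0.7 -0.6]
turn [ 0.0002 -0.0002  0.0002] shift cm [0.17 0.   7.36]
[182. 247.] [436.6 203.4  23.1  14.2  28.2]
[173. 161.] [602.9 227.9  39.3  38.4 175.4]
[370. 161.] [ 597.1 -158.6  152.3   91.2  101. ]
[535. 155.] [ 613.1 -462.7   86.4   31.    20. ]
[194. 145.] [632.  189.1  50.9  33.    1.4]
[218. 144.] [635.9 137.6  63.6  61.5  85.2]
or [366. 163.] [ 602.4 -152.   175.6  106.3   96.8]
or [189. 144.] [632.5 187.7 175.6 106.4  85.6]
```

View pics/top3c.png

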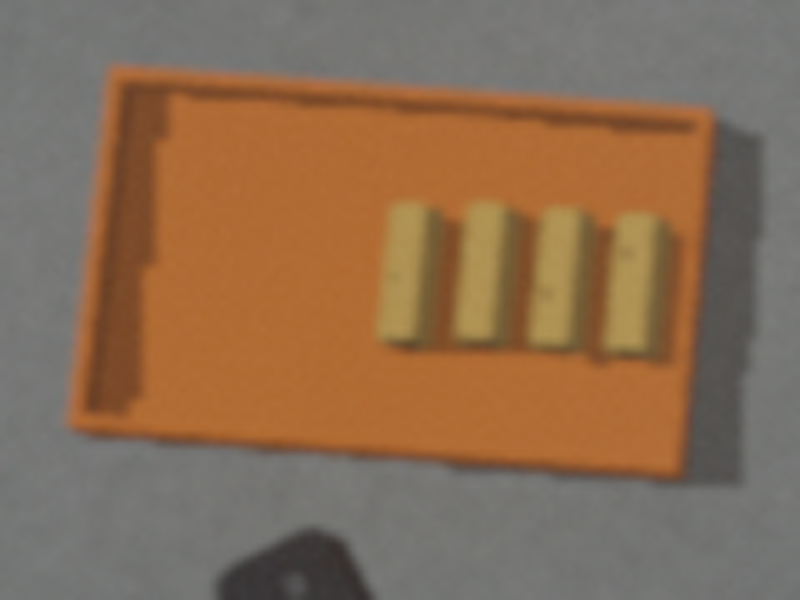

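The fourth short standoff continues the row with the same spacing. It is within about 1 mm of line: its ends are at crop rows 203/345, against about 199/342 expected. The calibration is good, so I'll grip the long one by its ends too (70 + 25 mm of fingers inside the 100 mm tray). That matches the row spacing without a finger between the bars.

{"fn": "move_arm", "kwargs": {
  "deltas": [0,0,-1.571,0.15,0,0,-1,0,0,-1.571,0.15,0,0,-1,0,0,-1.571,0.15,0,0,-1,0,0,-1.571,0.15,0,0,-1,0,0,-1.571,0.15,0,0,-1,0,0,-1.571,0.15,0,0,-1,0,0,-1.571,0.15,0,0,-1,0,0,-1.571,0.15,0,0,-1]
}}

```text
time: 8.0
tool_pos: [0.4575, 0.2144, 0.0775]
ee_rot: [-3.141, 0.0, 1.675]
wrist_force: [0.2, -0.6, 0.5]
width: 0.0942
finger_force: 0.0
```

```bash
python3 go.py 457.5 214.5 70 116.7
```

```text
t 8.0 tcp [457.5 214.4  77.5] [-180.    0.   96.] w 0.0942 F 0.0 [ 0.2 -0.6  0.5]
turn [-1.000e-04  1.000e-04 -3.621e-01] shift cm [0.01 0.   0.75]
```

{"fn": "move_arm", "kwargs": {
  "deltas": [0,0,-0.362,0,0,2,-1,0,0,-0.362,0,0,3,-1,0,0,-0.362,0,0,3,-1,0,0,-0.362,0,0,3,-1,0,0,-0.362,0,0,3,-1]
}}

```text
time: 8.5
tool_pos: [0.4576, 0.2144, 0.0478]
ee_rot: [3.141, 0.0, 2.028]
wrist_force: [0.8, 0.3, -0.2]
width: 0.0942
finger_force: 0.0
```

```bash
python3 go.py 457.5 214.5 6.5 116.7
```

```text
t 8.5 tcp [457.6 214.4  47.8] [180.    0.  116.2] w 0.0942 F 0.0 [ 0.8  0.3 -0.2]
turn [ 0.0004  0.0001 -0.0092] shift cm [ 0.01 -0.01  4.13]
```

{"fn": "move_arm", "kwargs": {
  "deltas": [0,0,-0.009,0,0,2,-1,0,0,-0.009,0,0,4.1,-1,0,0,-0.009,0,0,4.1,-1,0,0,-0.009,0,0,4.1,1,0,0,-0.009,0,0,4.1,1,0,0,-0.009,0,0,4.1,1,0,0,-0.009,0,0,4.1,1,0,0,-0.009,0,0,4.1,1]
}}

```text
time: 9.3
tool_pos: [0.4583, 0.2148, 0.0079]
ee_rot: [3.139, 0.0, 2.037]
wrist_force: [0.4, -0.1, 2.4]
width: 0.0691
finger_force: 30.0
```

```bash
python3 go.py 457.5 214.5 80 116.7
```

```text
t 9.3 tcp [458.3 214.8   7.9] [179.9   0.  116.7] w 0.0691 F 29.999599065631628 [ 0.4 -0.1  2.4]
turn [0.0025 0.0004 0.    ] shift cm [ 0.01 -0.07 -7.21]
```

{"fn": "move_arm", "kwargs": {
  "deltas": [0,0,0,0,0,-2,1,0,0,0,0,0,-5,1,0,0,0,0,0,-7,1,0,0,0,0,0,-7,1,0,0,0,0,0,-7,1]
}}

```text
time: 9.8
tool_pos: [0.4572, 0.2143, 0.0762]
ee_rot: [-3.141, 0.0, 2.037]
wrist_force: [-0.1, 0.0, -0.4]
width: 0.069
finger_force: 30.0
```

```bash
python3 go.py 603.2 -157.8 75 96.7
```

```text
t 9.8 tcp [457.2 214.3  76.2] [-180.     0.   116.7] w 0.069 F 29.99992593191564 [-0.1  0.  -0.4]
turn [-2.000e-04  2.000e-04  3.491e-01] shift cm [-39.81  -3.67   0.13]
```

{"fn": "move_arm", "kwargs": {
  "deltas": [0,0,0.1,-10,-0.9,0,1,0,0,0.2,-20,-1.8,0,1,0,0,0.349,-30,-2.7,0,1,0,0,0.349,-39.8,-3.7,0,1,0,0,0.349,-39.8,-3.7,0,1,0,0,0.349,-39.8,-3.7,0,1,0,0,0.349,-39.8,-3.7,0,1,0,0,0.349,-39.8,-3.7,0,1]
}}

```text
time: 10.6
tool_pos: [0.6022, -0.1593, 0.0738]
ee_rot: [-3.138, -0.002, 1.687]
wrist_force: [0.5, -0.2, -0.5]
width: 0.0693
finger_force: 30.0
```

{"fn": "move_arm", "kwargs": {
  "deltas": [0,0,0,0,0,0,1,0,0,0,0,0,0,1,0,0,0,0,0,0,1]
}}

```text
time: 10.9
tool_pos: [0.602, -0.1564, 0.0749]
ee_rot: [-3.139, -0.002, 1.689]
wrist_force: [0.4, 0.2, -0.0]
width: 0.0691
finger_force: 30.0
```

```bash
python3 go.py 603.2 -157.8 40 96.7
```

```text
t 10.9 tcp [ 602.  -156.4   74.9] [-1.798e+02 -1.000e-01  9.670e+01] w 0.0691 F 29.999984158203006 [ 0.4  0.2 -0. ]
turn [-0.0029 -0.002   0.0008] shift cm [-0.16  0.12  3.49]
```

{"fn": "move_arm", "kwargs": {
  "deltas": [0,0,0,-0.15,0.1,2,1,0,0,0,-0.15,0.1,4,1,0,0,0,-0.15,0.1,5,1,0,0,0,-0.15,0.1,5,1,0,0,0,-0.15,0.1,5,1,0,0,0,-0.15,0.1,5,1]
}}

```text
time: 11.5
tool_pos: [0.6052, -0.159, 0.0281]
ee_rot: [3.139, 0.001, 1.688]
wrist_force: [-0.3, 0.2, -0.8]
width: 0.0696
finger_force: 30.0
```

```bash
python3 go.py 603.2 -157.8 10.5 96.7;  python3 -c "
from h import *
s=snap('side','side4'); c=cv2.resize(s['image'][190:320,310:483],(800,600),interpolation=cv2.INTER_CUBIC); cv2.imwrite('pics/side4c.png',c[:,:,::-1])"
```

```text
t 11.5 tcp [ 605.2 -159.    28.1] [1.799e+02 1.000e-01 9.670e+01] w 0.0696 F 29.99994152225554 [-0.3  0.2 -0.8]
turn [0.0021 0.0012 0.0007] shift cm [ 0.14 -0.18  1.76]
```

View pics/side4c.png

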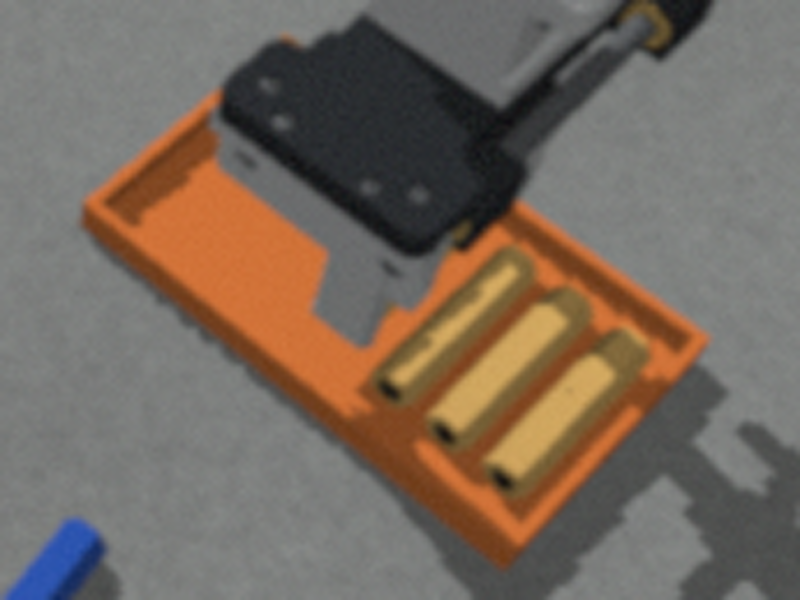

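The near finger (about 389,263 in the full frame) hangs inside the tray wall, beside the third bar. I'll let it settle, then lower.

{"fn": "move_arm", "kwargs": {
  "deltas": [0,0,0,0,0,0.4,1,0,0,0,0,0,0.4,1,0,0,0,0,0,0.4,1,0,0,0,0,0,0.4,1,0,0,0,0,0,0.4,1,0,0,0,0,0,0.4,1,0,0,0,0,0,0.4,1,0,0,0,0,0,0.4,1]
}}

```text
time: 12.35
tool_pos: [0.6043, -0.1592, 0.0227]
ee_rot: [3.142, 0.0, 1.688]
wrist_force: [-0.6, 0.2, -0.3]
width: 0.0691
finger_force: 30.0
```

```bash
python3 go.py 603.2 -157.8 10.5 96.7
```

```text
t 12.35 tcp [ 604.3 -159.2   22.7] [180.    0.   96.7] w 0.0691 F 29.999920707195997 [-0.6  0.2 -0.3]
turn [0.     0.0001 0.    ] shift cm [ 0.15 -0.1   1.22]
```

Steady. Correct 1.5 mm and 1 mm sideways first, then lower gently.

{"fn": "move_arm", "kwargs": {
  "deltas": [0,0,0,0.15,-0.1,0,1,0,0,0,0.15,-0.1,0,1,0,0,0,0.15,-0.1,0.3,1,0,0,0,0.15,-0.1,0.6,1,0,0,0,0.15,-0.1,0.9,1,0,0,0,0.15,-0.1,1.1,1,0,0,0,0.15,-0.1,1.1,1,0,0,0,0.15,-0.1,1.1,1]
}}

```text
time: 13.15
tool_pos: [0.6031, -0.1578, 0.012]
ee_rot: [-3.142, 0.0, 1.688]
wrist_force: [-1.9, 0.2, 1.9]
width: 0.0693
finger_force: 30.0
```

{"fn": "move_arm", "kwargs": {
  "deltas": [0,0,0,0,0,0.05,1,0,0,0,0,0,0.05,1,0,0,0,0,0,0.05,1,0,0,0,0,0,0.05,1]
}}

```text
time: 13.55
tool_pos: [0.6032, -0.1578, 0.012]
ee_rot: [3.141, 0.0, 1.688]
wrist_force: [-3.0, 0.9, 5.4]
width: 0.0691
finger_force: 30.0
```

```bash
python3 go.py 603.2 -157.8 10.5 96.7
```

```text
t 13.55 tcp [ 603.2 -157.8   12. ] [180.    0.   96.7] w 0.0691 F 29.99700866639614 [-3.   0.9  5.4]
turn [0.0002 0.0003 0.0001] shift cm [0.   0.01 0.15]
```

Contact at z = 12.0 mm equals the grip reading (7.9) plus the 4 mm floor, so the bar is on the floor. Opening slightly (about 72 mm) and rising.

{"fn": "move_arm", "kwargs": {
  "deltas": [0,0,0,0,0,0,-0.53,0,0,0,0,0,0,-0.53,0,0,0,0,0,0,-0.53,0,0,0,0,0,0,-0.53]
}}

```text
time: 13.95
tool_pos: [0.603, -0.1577, 0.0107]
ee_rot: [-3.141, -0.0, 1.688]
wrist_force: [0.4, 1.2, 0.1]
width: 0.0722
finger_force: 0.0
```

{"fn": "move_arm", "kwargs": {
  "deltas": [0,0,0,0,0,-0.5,-0.53,0,0,0,0,0,-1.5,-0.53,0,0,0,0,0,-3,-0.53,0,0,0,0,0,-6,-0.53,0,0,0,0,0,-10,-0.53,0,0,0,0,0,-12,-0.53]
}}

```text
time: 14.55
tool_pos: [0.6051, -0.1584, 0.1374]
ee_rot: [3.134, 0.004, 1.688]
wrist_force: [0.3, -0.1, 0.9]
width: 0.0722
finger_force: 0.0
```

```bash
python3 go.py 400 0 180 96.7
```

```text
t 14.55 tcp [ 605.1 -158.4  137.4] [179.6   0.2  96.7] w 0.0722 F 0.0 [ 0.3 -0.1  0.9]
turn [0.0072 0.0036 0.0001] shift cm [ 18.11 -18.49  -4.46]
```

Clear of the piece; moving aside to look.

{"fn": "move_arm", "kwargs": {
  "deltas": [0,0,0,18,-18,-4,-0.53,0,0,0,18,-18,-4,-0.53,0,0,0,18,-18,-4,-0.53,0,0,0,18,-18,-4,-0.53,0,0,0,18,-18,-4,-0.53,0,0,0,18,-18,-4,-0.53,0,0,0,18,-18,-4,-0.53,0,0,0,18,-18,-4,-0.53]
}}

```text
time: 15.35
tool_pos: [0.4043, -0.0005, 0.1721]
ee_rot: [3.139, 0.001, 1.688]
wrist_force: [0.7, -0.4, -0.1]
width: 0.0719
finger_force: 0.0
```

```bash
python3 - <<'E'
from h import *
s=snap('top','top5'); i=s['image']
up=lambda a:cv2.resize(a,(400,400),interpolation=cv2.INTER_CUBIC)
cv2.imwrite('pics/top5c.png',np.hstack([up(i[110:210,320:420]),up(i[97:197,147:247])])[:,:,::-1])
s=snap('side','side5')
o=robot.get_obs(); print(o['time'],o['tool_pos'],o['wrist_force'])
E
```

```text
15.45 [ 0.4042329  -0.0007649   0.17113256] [ 0.13321586  0.04307748 -0.30368291]
```

View pics/top5c.png

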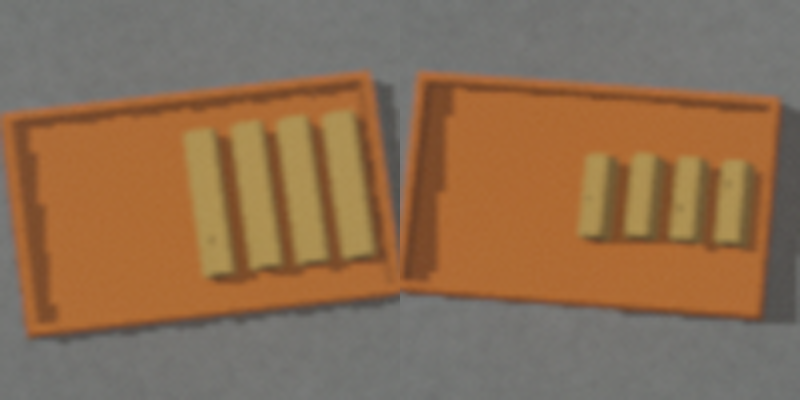

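Both trays now show four parallel, evenly spaced bars. The long row's ends are at crop rows 128/276, 121/269, 115/263 and 109/258, so the new bar is in line to within about 1 mm. Handing in.

```bash
python3 -c "
from bench import robot
print(robot.close_job())"
```

```text
the job is handed in; nothing more can be done
None
```

Both loose brass standoffs are laid flat in their matching trays as the fourth bar of each row, parallel and in line to within about 1 mm by the last picture, and the job was handed in at about 15.5 s; the hand-in gave no verdict.

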